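Hold the reactor head over its vessel

TASK

Lift the reactor head out of its blue ring stand by its blue motor, carry it clear of the rack and bottle on the bench, and lower its stirrer into the open vessel of the bench reactor until the flange hangs about 15 mm, a finger's breadth, above the rim: level, centred, with its four forks in line with the four swing bolts (any quarter turn will do). Keep the head from touching the reactor, do not disturb the glassware or the spanner, and finish while holding the head still there, so that I can check the gasket all round before we close it.

Things in the scene. Friction and masses are not known exactly. Their poses are not given: they have to be found in the camera images.
- head_grip (a point): centre of the blue motor on the steel reactor head, where to hold it; z up. Motor 40 x 40 mm, 46 mm tall, faces square to the head's x and y. A white gauge (+y side) and a black-knobbed valve (-y side) stand 25 mm or more from the axis, no higher than the motor: grip across the two x faces, which are free. The flange's top is 41 mm below. Head: about 0.75 kg, balanced near its axis.
- head_flange (a point): centre of the underside of the head's flange (92 mm round, 12 mm thick), 53 mm below head_grip, same axes. Four slotted forks reach to 64 mm radius midway between x and y axes (45, 135, 225, 315 degrees). Below it: a spigot 54 mm across, 5 mm deep, and stirrer, thermowell and dip tube within 21 mm of the axis, lowest point 65 mm below the underside.
- head: the whole loose reactor head; its origin and axes are those of head_flange.
- stand: fixed blue ring stand on three legs where the head waits, on either side of the bench; origin at its foot's centre on the bench. Ring 110 mm outside, 64 mm inside, top 100 mm above the bench; the head's flange lies on it, the stirrer hangs through: lift the head straight up 70 mm or more to clear it.
- reactor: fixed bench reactor on the other side: white base 160 x 150 mm, aluminium heating jacket, black collar 116 mm across; origin at its foot's centre on the bench, z up. Four steel swing bolts with brass nuts hinge on the collar at 45, 135, 225, 315 degrees between its x and y axes, folded outward and down to about 105 mm radius.
- reactor_mouth (a point): centre of the vessel's open mouth at rim height (white gasket), 110 mm above the bench; axes as reactor. Bore 60 mm across, 75 mm deep. The head's forks are in line with the bolts when the head's x axis is in line with the x or the y axis of this point.
- rack: loose white test-tube rack with six capped tubes, 150 x 60 mm, 120 mm tall, between stand and reactor; origin under its centre. Leave alone.
- bottle: loose amber bottle, 60 mm across, 118 mm tall, between stand and reactor; origin under its centre. Leave alone.
- beaker: loose glass beaker, 66 mm across, 90 mm tall; origin under its centre. Leave alone.
- spanner: loose steel spanner 160 mm long lying flat on the bench. Leave alone.

How it is judged:
By the outcome, as a careful person would: the job done as asked, in the order asked, and still so for the second after the job is handed in, while the arm keeps its last pose, push and grip.
It also fails if it takes over 51 s, if anything falls off the work surface, if the arm or the gripper's body presses on something with over 40 N, if the wrist force passes 120 N, or if a joint passes its speed limit or range.

ROBOT

A 7-joint arm with a two-finger parallel gripper is mounted at the origin on the work surface. World frame = base frame: x ahead of the robot, y to its left, z up, the work surface at z = 0. Lengths are in mm, angles in degrees, forces in N, time in s.
With the tool pointing down it reaches from about 350 to 775 mm from the base axis. Payload 3.1 kg.
Tool frame: the origin (TCP) lies midway between the tips of the shut fingers; the grasp point (between the pads) lies 19 mm behind it; z points along the fingers, y is the line along which they close (so a half turn about z gives the same grasp; the last joint's range is limited). The gripper opens to 85 mm and grips with 20 to 120 N. Pads are 22 mm wide; open, the fingers measure 114 mm over their backs; the gripper's body (76 mm by 85 mm) begins 54 mm behind the grasp point. The pads swing forward as they close: fully open they stand 13 mm farther back than shut.
Start: joints at [-67.535, 17.813, 0.802, 86.603, -0.252, 75.585, -1.558], TCP at [231.153, 499.085, 231.304] pointing down, gripper open.
Joint ranges: [-154.91, 154.91], [-16.99, 109.72], [-72.82, 74.43], [7.12, 147.25], [-82.49, 262.49], [11.32, 116.49], [-174.64, 174.64]. Speed limits (degrees/s): [159.86, 159.86, 180, 180, 180, 180, 180].

INTERFACE

Orientations are given as [roll, pitch, yaw] about the fixed x, y, z axes, in that order (R = Rz(yaw) Ry(pitch) Rx(roll)).
In Python, from plant import monitor, optics, arm gives the robot as it stands. The module is installed in compiled form; this text tells all that it offers.
- The arm moves only by the tool drive_tool, never from a script. Its argument "steps" is one flat list of numbers, 5 for each row, row after row: the opening, from -1 (shut) to 1 (fully open), so that 0 is half open, then the shift along the tool's x, y, z in mm, then the turn about the tool's z in rad. In form: [hand, x, y, z, yaw, hand, x, y, z, yaw, ...]. A call has 1 to 5 rows; each row shifts and turns the commanded pose from where the row before left it, along the tool's axes as they then stand; what a row does not reach is not made up. A row lasts 1/8 s, in which the tool goes at most 62.5 mm and 10.7 degrees, less where a joint would pass 70% of its speed; a pose out of reach is approached as far as the arm can. A call is refused whole if a number of a shift passes 62.5 or a number of a turn 0.188, either way. A call with a gripper value outside its range is refused whole. The fingers move at their own pace and stop on an object; "squeeze" is the grip in N (left out, the last holds). Time passes only in rows, so rows that do not move let the fingers close. It gives the time, the measured TCP pose, the force, the opening and the grip force at its end, in the units of the state.
- monitor.state(): the state, without advancing time (a new reading comes with each control period).
- optics.get_image(name): name is "side" or "top"; returns a dict with "color" (384x512x3 uint8, red, green, blue), "camera_matrix" (3x3 intrinsics, pixels), "origin" and "attitude" of the camera in the world. Camera axes: x right, y down, z forward; pixel columns grow to the right and rows downward; lengths in mm; the calibration is good to about 2 mm. A picture is of the moment at which its call begins. There is no depth.
- arm.sign_off(): hands the job in; it is judged then, once.
The state is a dict: "time_s": time; "joints": joint angles; "joint_velocities": joint speeds; "effort": joint torques, N m; "tool_pos": TCP position; "ee_rot": TCP orientation; "wrist_force": force on the tool from outside, world axes, zero at the start; "wrist_torque": the same for the moment, N m; "gripper_width": finger opening in mm; "grasp_force": force on a finger pad.
Only numpy, scipy, OpenCV 4.12 (cv2) and the standard library are available. Lean on these libraries where they do the work, as an engineer would, in place of code of your own. Each camera call takes 0.05 s, during which the arm holds its last target. There are 200 camera calls.

## Working session

There is one attempt and no reset: what is moved stays moved. The work goes in short steps, Python scripts to look and compute and a tool call to move; the robot and the scene stay as the last step left them, time stands still between calls to the robot, and variables do not carry over. Pictures are saved under pics/ and viewed, at most 10 in all, crops included, and the job is handed in when it is done.

Besides the shell and the picture viewer there is one more tool, called after ">>>" as name(argument=value, ...) on one line, values as JSON. drive_tool: Moves the arm, as the interface text tells. Its arguments: {"type":"object","properties":{"steps":{"type":"array","items":{"type":"number"}},"squeeze":{"type":"number"}},"required":["steps"]}

```bash
mkdir -p pics; cat > h.py <<'E'
import numpy as np, cv2
from plant import monitor, optics, arm
from scipy.spatial.transform import Rotation as R
def grab(name,fn=None):
    d=optics.get_image(name)
    if fn: cv2.imwrite('pics/'+fn,d['color'][:,:,::-1])
    return d
def rot(d):
    a=np.array(d['attitude'],float)
    return a if a.shape==(3,3) else R.from_euler('xyz',a,degrees=True).as_matrix()
def ray(d,uv):
    v=np.linalg.inv(np.array(d['camera_matrix']))@np.array([uv[0],uv[1],1.])
    return np.array(d['origin'],float),rot(d)@v
def onz(d,uv,z):
    o,v=ray(d,uv); return o+v*(z-o[2])/v[2]
def proj(d,p):
    q=np.array(d['camera_matrix'])@(rot(d).T@(np.array(p,float)-np.array(d['origin'])))
    return q[:2]/q[2]
E
python3 - <<'E'
from h import *
for n in('top','side'):
    d=grab(n,n+'0.png'); print(n,d['origin'],d['attitude'],d['camera_matrix'])
print(monitor.state())
E
```

```text
top [561.33690092   1.02526688 911.28197448] [-177.22362352    0.44088082  -89.45079773] [[374.58700488   0.         259.8645705 ]
 [  0.         374.58700488 192.14616857]
 [  0.           0.           1.        ]]
side [  17.4775444  -627.57132483 1118.05939444] [-139.14964076    0.99469979  -44.12060459] [[487.65772196   0.         255.28937034]
 [  0.         487.65772196 184.73022053]
 [  0.           0.           1.        ]]
{'time_s': 0.1, 'joints': array([-67.53319165,  17.85776793,   0.80139244,  86.68199442,
        -0.25178819,  75.58554399,  -1.55842635]), 'joint_velocities': array([ 0.07885847, -0.15871114,  0.06271875, -0.17312915, -0.0604809 ,
       -0.01607638,  0.06965268]), 'effort': array([ 7.93081599e-04, -3.80850863e+01,  1.46867777e-01, -2.31242073e+01,
        1.24807568e-02,  8.09935096e-03, -9.82094832e-06]), 'tool_pos': array([230.89799633, 498.46364274, 230.3168411 ]), 'ee_rot': array([-1.79876567e+02,  5.37652373e-03,  1.55148778e+02]), 'wrist_force': array([ 0.83171815,  0.52868509, -0.15303834]), 'wrist_torque': array([ 0.01926564, -0.0045653 , -0.02272121]), 'grasp_force': 0.0, 'gripper_width': 85.3469104326119}
```

View pics/top0.png

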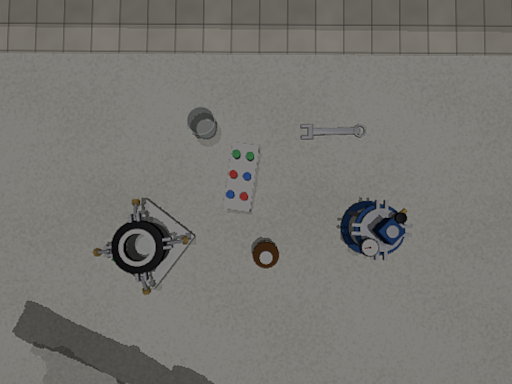

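View pics/side0.png

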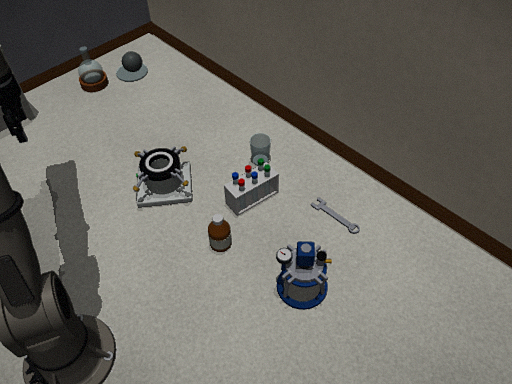

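The top view shows the head at about (385,230): motor (391,231), gauge (370,247), knob (400,217). The reactor mouth is at about (141,246), with brass nuts near (136,202), (97,252), (147,290) and (184,239). The rack (242,178) and bottle (265,254) are between them. In the side view the motor is at (306,255) and the mouth at (160,163).

```bash
python3 - <<'E'
from h import *
t=cv2.imread('pics/top0.png'); s=cv2.imread('pics/side0.png')
f=lambda im,x,y,w,h,k:cv2.resize(im[y:y+h,x:x+w],None,fx=k,fy=k,interpolation=cv2.INTER_CUBIC)
a=np.hstack([f(t,330,190,85,70,4),f(t,85,190,115,70,4)]) 
b=np.hstack([f(s,265,230,85,80,4),f(s,125,135,115,80,4)])
cv2.imwrite('pics/c.png',np.vstack([a,b])[:600]*1); print(a.shape,b.shape)
E
```

```text
(280, 800, 3) (320, 800, 3)
```

View pics/c.png

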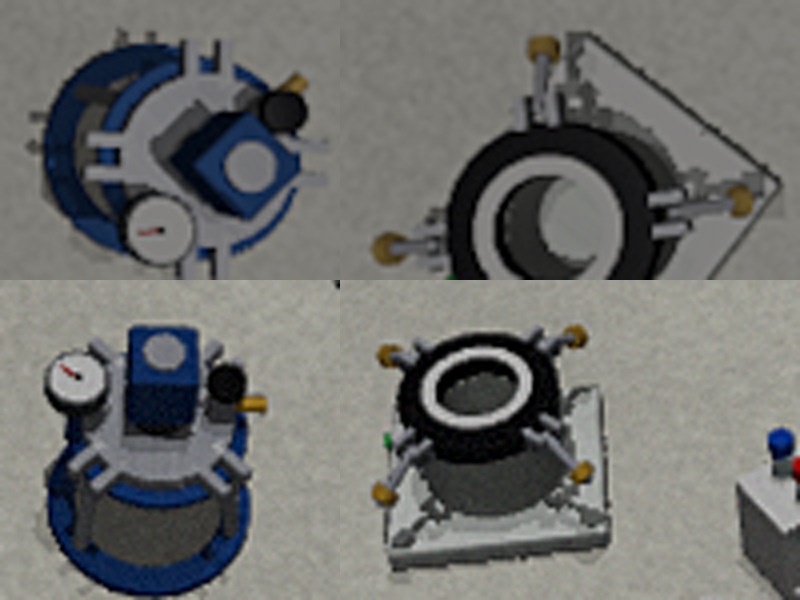

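The crop shows the motor's top face with a light cap at top-image pixel (392.5,231.7), with its diagonals along the image axes, so head yaw is about 45°. The forks point along the image axes. The white gasket ring is clear in both views. Next I'll measure these.

```bash
python3 - <<'E'
from h import *
t=grab('top'); s=grab('side')
def big(m,roi):
    x,y,w,h=roi; z=np.zeros_like(m); z[y:y+h,x:x+w]=m[y:y+h,x:x+w]
    return sorted(cv2.findContours(z,cv2.RETR_EXTERNAL,cv2.CHAIN_APPROX_NONE)[0],key=cv2.contourArea)[::-1]
for n,d,rm,rh,nr in(('top',t,(110,220,62,52),(375,215,32,35),(88,192,112,105)),('side',s,(135,140,50,45),(293,236,30,40),(125,140,70,60))):
    c=d['color'].astype(int); hsv=cv2.cvtColor(d['color'],cv2.COLOR_RGB2HSV)
    H,S,V=[hsv[...,i].astype(int) for i in range(3)]
    w=((S<40)&(V>150)).astype(np.uint8)*255
    cs=big(w,rm); e=cv2.fitEllipse(cs[0]); print(n,'gasket',e,onz(d,e[0],110))
    bl=((H>100)&(H<130)&(S>120)).astype(np.uint8)*255
    x,y,ww,hh=rh
    print('blue V',np.percentile(V[y:y+hh,x:x+ww][bl[y:y+hh,x:x+ww]>0],[10,30,50,70,90]))
    w2=((S<60)&(V>110)).astype(np.uint8)*255
    for k in big(w2,rh)[:3]:
        if cv2.contourArea(k)>15: print(' cap?',cv2.minEnclosingCircle(k),cv2.contourArea(k),onz(d,cv2.minEnclosingCircle(k)[0],176))
    br=((H>12)&(H<30)&(S>110)&(V>70)).astype(np.uint8)*255
    for k in big(br,nr)[:4]:
        m=cv2.moments(k); uv=(m['m10']/m['m00'],m['m01']/m['m00']); print(' nut',np.round(uv,1),np.round(onz(d,uv,95),1),m['m00'])
    for thr in(80,100,115):
        tb=((bl>0)&(V>thr)).astype(np.uint8)*255
        k=big(tb,rh)
        if k: print(' top',thr,cv2.minAreaRect(k[0]),cv2.contourArea(cv2.convexHull(k[0])))
E
```

```text
Traceback (most recent call last):
IndexError: list index out of range
```

```bash
cat > m.py <<'E'
from h import *
t=cv2.imread('pics/top0.png'); s=cv2.imread('pics/side0.png')
g=cv2.cvtColor(t,cv2.COLOR_BGR2HSV); print('gasket row246',[tuple(map(int,g[246,x])) for x in range(108,176,3)])
print('motor row231',[tuple(map(int,g[231,x])) for x in range(370,410,2)])
g=cv2.cvtColor(s,cv2.COLOR_BGR2HSV); print('side col306',[tuple(map(int,g[y,306])) for y in range(238,275,2)])
print('side row163',[tuple(map(int,g[163,x])) for x in range(136,186,3)])
g=cv2.cvtColor(t,cv2.COLOR_BGR2HSV); print([tuple(map(int,g[y,x])) for x,y in((136,202),(97,252),(147,290),(184,240))])
E
python3 m.py
```

```text
gasket row246 [(110, 8, 98), (130, 10, 80), (120, 17, 15), (120, 85, 3), (15, 4, 133), (15, 6, 80), (30, 7, 35), (60, 12, 41), (45, 12, 41), (40, 7, 103), (40, 6, 129), (45, 8, 124), (40, 6, 126), (38, 8, 127), (40, 6, 128), (0, 4, 132), (150, 85, 6), (120, 11, 24), (135, 27, 19), (120, 8, 95), (113, 9, 114), (120, 5, 94), (30, 4, 129)]
motor row231 [(130, 12, 63), (128, 22, 47), (111, 255, 20), (109, 217, 20), (108, 201, 47), (108, 177, 92), (109, 174, 88), (108, 183, 88), (0, 9, 89), (120, 6, 124), (120, 6, 119), (120, 6, 118), (120, 9, 118), (120, 6, 120), (112, 26, 107), (108, 192, 77), (108, 180, 78), (108, 233, 69), (23, 17, 132), (20, 12, 129)]
side col306 [(37, 16, 148), (26, 24, 168), (110, 200, 83), (111, 14, 128), (107, 18, 127), (112, 22, 125), (127, 18, 130), (105, 30, 68), (108, 213, 92), (109, 229, 39), (103, 211, 35), (116, 231, 32), (107, 248, 35), (110, 204, 40), (113, 46, 22), (65, 118, 13), (126, 13, 101), (110, 8, 100), (99, 14, 127)]
side row163 [(24, 16, 156), (45, 20, 76), (78, 91, 14), (105, 5, 111), (0, 3, 162), (150, 14, 36), (80, 15, 51), (66, 20, 64), (54, 18, 69), (30, 5, 53), (15, 9, 60), (0, 0, 174), (0, 3, 91), (60, 255, 1), (40, 128, 6), (70, 4, 172), (135, 8, 68)]
[(20, 159, 90), (18, 55, 83), (21, 160, 78), (21, 161, 92)]
```

```bash
cat > m.py <<'E'
from h import *
def comp(m,uv):
    n,l=cv2.connectedComponents(m.astype(np.uint8),connectivity=4); k=l[uv[1],uv[0]]; assert k
    return max(cv2.findContours((l==k).astype(np.uint8),cv2.RETR_EXTERNAL,cv2.CHAIN_APPROX_NONE)[0],key=cv2.contourArea)
def hsv(d): 
    h=cv2.cvtColor(d['color'],cv2.COLOR_RGB2HSV).astype(int); return h[...,0],h[...,1],h[...,2]
def nuts(d,roi):
    H,S,V=hsv(d); x,y,w,h=roi
    br=((H>12)&(H<30)&(S>90)&(V>45)).astype(np.uint8); z=br*0; z[y:y+h,x:x+w]=br[y:y+h,x:x+w]
    _,_,st,ce=cv2.connectedComponentsWithStats(z); i=np.argsort(-st[1:,4])[:4]+1
    return ce[i],st[i,4]
E
python3 - <<'E'
from m import *
for n,d,g,hr,cp,nr in(('top',cv2.imread('pics/top0.png'),(120,246),(375,215,32,35),(393,231),(88,192,112,105)),('side',cv2.imread('pics/side0.png'),(148,163),(293,236,30,40),(306,248),(125,140,70,60))):
    d=grab(n); H,S,V=hsv(d)
    k=comp((V>70)&(S<40),g); e=cv2.fitEllipse(k); print(n,'gasket',e,onz(d,e[0],110))
    k=comp((V>100)&(S<40),cp); c=cv2.fitEllipse(k); print(' cap',c,onz(d,c[0],176))
    bl=((H>98)&(H<125)&(S>120)&(V>58)); m=np.zeros(V.shape,bool); x,y,w,h=hr; m[y:y+h,x:x+w]=bl[y:y+h,x:x+w]
    m|=cv2.drawContours(np.zeros(V.shape,np.uint8),[k],-1,1,-1)>0; m=cv2.morphologyEx(m.astype(np.uint8),cv2.MORPH_CLOSE,np.ones((3,3)))
    k=comp(m,cp); p=np.array([onz(d,q,176)[:2] for q in k[:,0,:]],np.float32); print(' topface',cv2.minAreaRect(p))
    ce,ar=nuts(d,nr); print(np.c_[ce,ar].round(1).tolist(),[onz(d,q,95)[:2].round(1).tolist() for q in ce])
E
```

```text
top gasket ((136.59103393554688, 247.20448303222656), (36.68868637084961, 37.31007385253906), 40.320716857910156) [480.20313125 269.23963902 110.        ]
 cap ((392.4277648925781, 231.38673400878906), (11.119219779968262, 11.510868072509766), 25.25830841064453) [ 522.7132552  -252.21184474  176.        ]
 topface ((520.6065673828125, -254.25193786621094), (46.31946563720703, 38.79441452026367), 45.16363525390625)
[[135.4, 201.5, 36.0], [96.1, 252.1, 35.0], [146.2, 290.7, 35.0], [184.8, 239.7, 34.0]] [[578.0, 279.4], [467.2, 362.3], [385.5, 251.0], [496.0, 169.7]]
side gasket ((158.5464630126953, 161.38192749023438), (19.279888153076172, 27.89480209350586), 79.62859344482422) [477.308902  269.9114858 110.       ]
 cap ((305.6842346191406, 247.44984436035156), (7.420465469360352, 9.171652793884277), 94.58448028564453) [ 522.31095247 -249.56810973  176.        ]
 topface ((520.5004272460938, -251.55242919921875), (35.37013244628906, 37.27163314819336), 45.20466232299805)
[[136.5, 153.4, 21.0], [185.0, 182.8, 21.0], [135.4, 188.2, 20.0], [183.8, 148.2, 19.0]] [[457.6, 356.1], [486.6, 163.9], [376.8, 246.0], [570.3, 273.5]]
```

Mouth is at about (479,269.5), with bolts at 8.4° + 90k, so head yaw has to be 53.4°. Head grip is at about (522,-251), yaw 45.2°. I'll turn the tool +20° and travel.

>>> drive_tool(steps=[1,0,0,0,0.174,1,0,0,0,0.174,1,-40,-18,0,0,1,-52,-23,0,0,1,-52,-23,0,0])

```text
time_s: 0.92
tool_pos: [288.8, 350.7, 231.3]
ee_rot: [180.0, 0.0, 135.2]
wrist_force: [1.4, -0.2, -0.6]
gripper_width: 85.6
grasp_force: 0.0
```

>>> drive_tool(steps=[1,-52,-23,0,0,1,-52,-23,0,0,1,-52,-23,0,0,1,-52,-23,0,0,1,-52,-23,0,0])

```text
time_s: 1.55
tool_pos: [392.2, 85.8, 231.6]
ee_rot: [179.9, 0.0, 135.2]
wrist_force: [0.6, 0.3, 0.8]
gripper_width: 85.7
grasp_force: 0.0
```

>>> drive_tool(steps=[1,-52,-23,0,0,1,-52,-23,0,0,1,-52,-23,0,0,1,-52,-23,0,0,1,0,0,0,0])

```text
time_s: 2.17
tool_pos: [474.6, -130.4, 231.5]
ee_rot: [-179.8, 0.2, 134.6]
wrist_force: [-0.0, -0.5, -0.5]
gripper_width: 85.3
grasp_force: 0.0
```

>>> drive_tool(steps=[1,-40,-17,0,0,1,-40,-17,0,0,1,-39,-18,0,0,1,0,0,0,0,1,0,0,20,0])

```text
time_s: 2.8
tool_pos: [523.5, -244.6, 212.3]
ee_rot: [179.9, 0.1, 135.2]
wrist_force: [0.5, 1.0, 0.1]
gripper_width: 85.6
grasp_force: 0.0
```

```bash
python3 - <<'E'
from h import *
t=grab('top');s=grab('side')
f=lambda im,x,y,w,h,k:cv2.resize(im[y:y+h,x:x+w,::-1],None,fx=k,fy=k,interpolation=cv2.INTER_CUBIC)
cv2.imwrite('pics/a1.png',np.hstack([f(t['color'],320,160,130,160,3),f(s['color'],240,170,130,160,3)]))
st=monitor.state(); print(st['tool_pos'],st['ee_rot'])
p=st['tool_pos']; print(proj(t,[p[0],p[1],176]),proj(s,[p[0],p[1],176]),proj(s,p))
E
```

```text
[ 521.36982767 -242.06168284  209.14629662] [-179.99404458   -0.32600763  135.33044866]
[387.2133973  232.02595148] [302.97649229 245.74494075] [303.81070893 237.50033319]
```

View pics/a1.png

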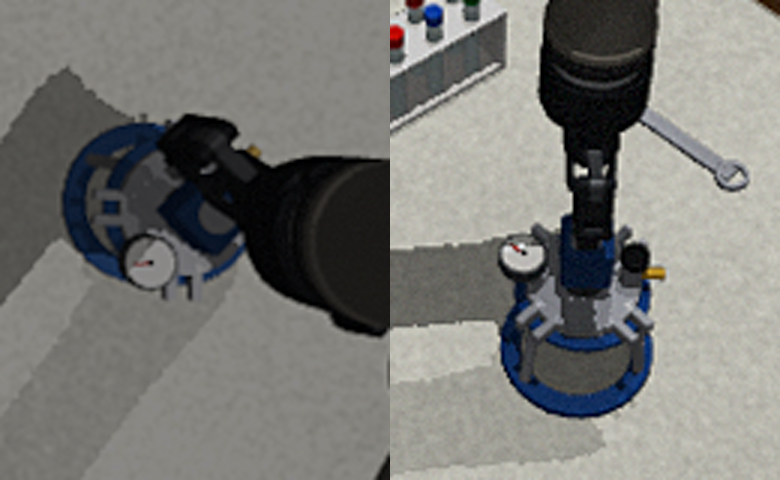

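The view shows fingers either side of the motor, about 4 mm short in tool x and y. That agrees with the projected TCP (top 387 against cap 392). I'll correct it and descend.

>>> drive_tool(steps=[1,-4,-4,0,0,1,0,0,25,0,1,0,0,25,0,1,0,0,20,0,1,0,0,9,0])

```text
time_s: 3.52
tool_pos: [522.4, -250.3, 132.1]
ee_rot: [180.0, -0.0, 135.2]
wrist_force: [0.6, 0.8, 0.6]
gripper_width: 85.1
grasp_force: 0.0
```

```bash
python3 - <<'E'
from h import *
f=lambda im,x,y,w,h,k:cv2.resize(im[y:y+h,x:x+w,::-1],None,fx=k,fy=k,interpolation=cv2.INTER_CUBIC)
t=grab('top');s=grab('side')
cv2.imwrite('pics/a2.png',np.hstack([f(t['color'],330,170,100,120,4),f(s['color'],255,200,100,120,4)]))
st=monitor.state(); print(st['tool_pos'],st['ee_rot'],st['wrist_force'])
E
```

```text
[ 522.28376498 -250.45029591  132.14424585] [-1.79994718e+02 -4.36632525e-02  1.35227369e+02] [ 0.23492559 -0.55623959  0.41664703]
```

View pics/a2.png

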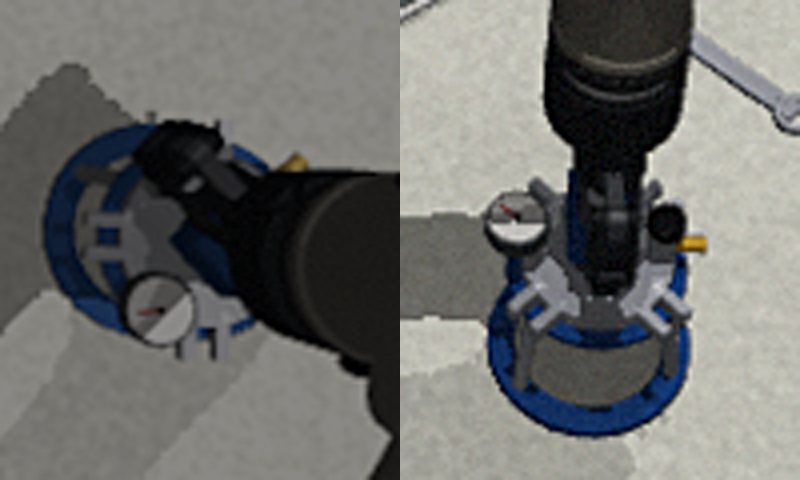

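Fingers are astride the motor at grip height and clear of gauge and valve. Closing.

>>> drive_tool(steps=[-1,0,0,0,0,-1,0,0,0,0,-1,0,0,0,0,-1,0,0,0,0,-1,0,0,0,0], squeeze=80)

```text
time_s: 4.25
tool_pos: [522.3, -252.6, 133.7]
ee_rot: [-179.9, 0.1, 135.2]
wrist_force: [-2.0, -1.6, 6.3]
gripper_width: 38.6
grasp_force: 82.3
```

>>> drive_tool(steps=[-1,0,0,0,0,-1,0,0,0,0,-1,0,0,-5,0,-1,0,0,-10,0,-1,0,0,-15,0])

```text
time_s: 4.88
tool_pos: [521.6, -249.4, 161.4]
ee_rot: [-180.0, -0.2, 135.2]
wrist_force: [0.2, -0.1, -8.1]
gripper_width: 38.9
grasp_force: 81.0
```

Lifted (about 8 N of load). Raising to carrying height and turning to the bolt heading.

>>> drive_tool(steps=[-1,0,0,-20,0,-1,0,0,-25,0,-1,0,0,-25,0,-1,0,0,-17,0,-1,0,0,0,0])

```text
time_s: 5.5
tool_pos: [523.2, -251.5, 251.0]
ee_rot: [179.9, 0.2, 135.2]
wrist_force: [-0.7, -1.2, -8.6]
gripper_width: 39.3
grasp_force: 81.3
```

>>> drive_tool(steps=[-1,0,0,0,-0.048,-1,0,0,0,-0.048,-1,0,0,0,-0.047,-1,0,0,0,0,-1,0,0,0,0])

```text
time_s: 6.12
tool_pos: [522.1, -250.5, 248.5]
ee_rot: [-180.0, -0.1, 143.4]
wrist_force: [0.2, 0.5, -7.9]
gripper_width: 39.0
grasp_force: 81.3
```

```bash
python3 - <<'E'
from h import *
t=grab('top');s=grab('side')
f=lambda im,x,y,w,h,k:cv2.resize(im[y:y+h,x:x+w,::-1],None,fx=k,fy=k,interpolation=cv2.INTER_CUBIC)
cv2.imwrite('pics/a3.png',np.hstack([f(t['color'],330,170,100,150,4),f(s['color'],255,150,100,150,4)]))
st=monitor.state(); print(st['tool_pos'],st['ee_rot'],st['wrist_force'],st['wrist_torque'])
y=np.radians(143.4);T=np.array([[np.cos(y),np.sin(y)],[np.cos(y-np.pi/2),np.sin(y-np.pi/2)]])
print(T@(np.array([478.8,269.6])-st['tool_pos'][:2]))
E
```

```text
[ 522.21715015 -250.70046241  248.88721416] [-1.79989211e+02 -4.32382607e-02  1.43374561e+02] [-0.42752738 -0.31030026 -8.28131161] [ 0.01458417 -0.02644776  0.00691462]
[345.072125   391.81991865]
```

View pics/a3.png

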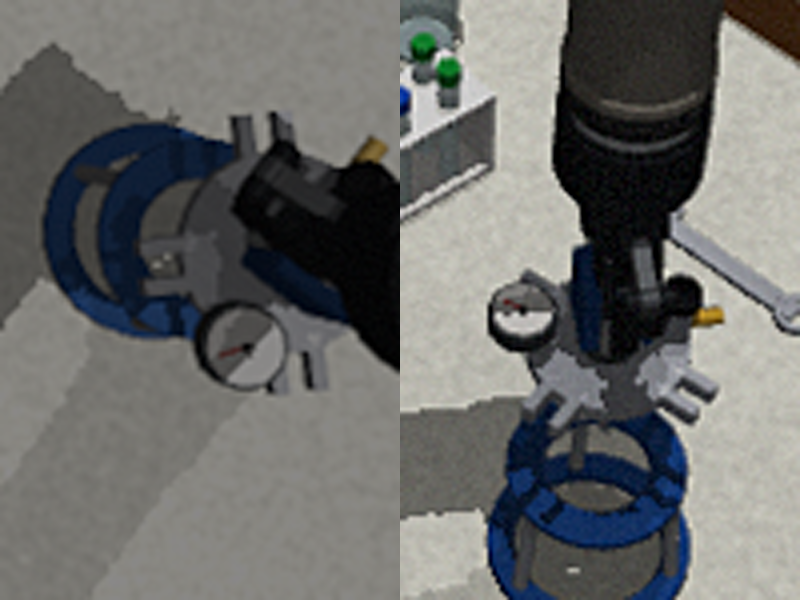

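The head hangs level in the grip, clear of the stand. Carrying it across.

>>> drive_tool(steps=[-1,8,9,0,0,-1,20,23,0,0,-1,33,37,0,0,-1,33,37,0,0,-1,33,37,0,0])

```text
time_s: 6.85
tool_pos: [505.2, -57.7, 249.5]
ee_rot: [179.9, -0.0, 143.4]
wrist_force: [1.2, 0.4, -8.9]
gripper_width: 39.0
grasp_force: 81.6
```

>>> drive_tool(steps=[-1,33,37,0,0,-1,33,37,0,0,-1,33,37,0,0,-1,33,37,0,0,-1,33,37,0,0])

```text
time_s: 7.48
tool_pos: [482.6, 188.8, 249.7]
ee_rot: [179.9, -0.0, 143.4]
wrist_force: [0.7, -0.3, -7.8]
gripper_width: 39.0
grasp_force: 81.6
```

>>> drive_tool(steps=[-1,33,37,0,0,-1,14,18,0,0,-1,6,9,0,0,-1,0,0,0,0,-1,0,0,0,0])

```text
time_s: 8.1
tool_pos: [479.9, 266.9, 249.5]
ee_rot: [-179.9, 0.1, 143.2]
wrist_force: [0.8, 0.3, -8.1]
gripper_width: 39.3
grasp_force: 81.8
```

```bash
python3 - <<'E'
from h import *
t=grab('top');s=grab('side')
f=lambda im,x,y,w,h,k:cv2.resize(im[y:y+h,x:x+w,::-1],None,fx=k,fy=k,interpolation=cv2.INTER_CUBIC)
cv2.imwrite('pics/a4.png',np.hstack([f(t['color'],75,170,133,150,3),f(s['color'],100,70,133,150,3)]))
cv2.imwrite('pics/s4.png',s['color'][:,:,::-1]);cv2.imwrite('pics/t4.png',t['color'][:,:,::-1])
st=monitor.state(); print(st['tool_pos'],st['ee_rot'],st['wrist_force'])
E
```

```text
[479.77911203 267.39447357 249.50133618] [-1.79975704e+02  3.83991191e-02  1.43197389e+02] [ 0.54150156  0.18588244 -8.34158163]
```

View pics/a4.png

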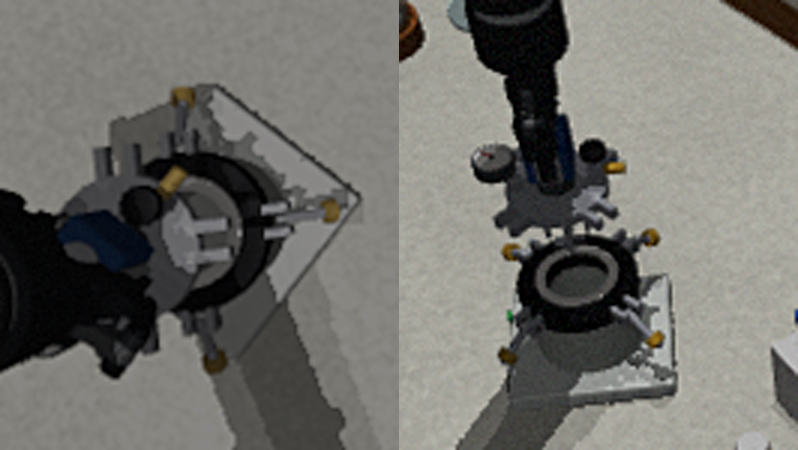

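The head is over the mouth, level, with the forks in line with the bolts. I'll lower most of the way, then check centring from close up.

>>> drive_tool(steps=[-1,0,0,12,0,-1,0,0,20,0,-1,0,0,20,0,-1,0,0,15,0,-1,0,0,8,0])

```text
time_s: 8.82
tool_pos: [478.5, 269.1, 173.0]
ee_rot: [-179.9, -0.0, 143.4]
wrist_force: [0.0, -0.2, -7.4]
gripper_width: 39.0
grasp_force: 81.7
```

>>> drive_tool(steps=[-1,0,0,2,0,-1,0,0,0,0,-1,0,0,0,0])

```text
time_s: 9.2
tool_pos: [479.7, 269.9, 173.1]
ee_rot: [179.9, 0.0, 143.4]
wrist_force: [-0.0, 0.3, -8.2]
gripper_width: 38.9
grasp_force: 81.7
```

```bash
python3 - <<'E'
from h import *
t=grab('top');s=grab('side')
f=lambda im,x,y,w,h,k:cv2.resize(im[y:y+h,x:x+w,::-1],None,fx=k,fy=k,interpolation=cv2.INTER_CUBIC)
cv2.imwrite('pics/a5.png',np.clip(1.7*np.hstack([f(t['color'],90,190,100,110,4),f(s['color'],115,110,100,110,4)]),0,255))
for n,d in(('t5',t),('s5',s)): cv2.imwrite('pics/%s.png'%n,d['color'][:,:,::-1])
P=[]
for i in range(8):
    st=monitor.state(); P.append(np.r_[st['tool_pos'],st['ee_rot'][2],st['wrist_force']])
print(np.mean(P,0),np.std(P,0))
E
```

```text
[ 4.79508956e+02  2.69804674e+02  1.72903458e+02  1.43406357e+02
  2.14221576e-02 -1.86045501e-01 -7.97102578e+00] [5.68434189e-14 0.00000000e+00 2.84217094e-14 0.00000000e+00
 3.46944695e-18 2.77555756e-17 8.88178420e-16][ WARN:0@0.942] global loadsave.cpp:1063 imwrite_ Unsupported depth image for selected encoder is fallbacked to CV_8U.
```

View pics/a5.png

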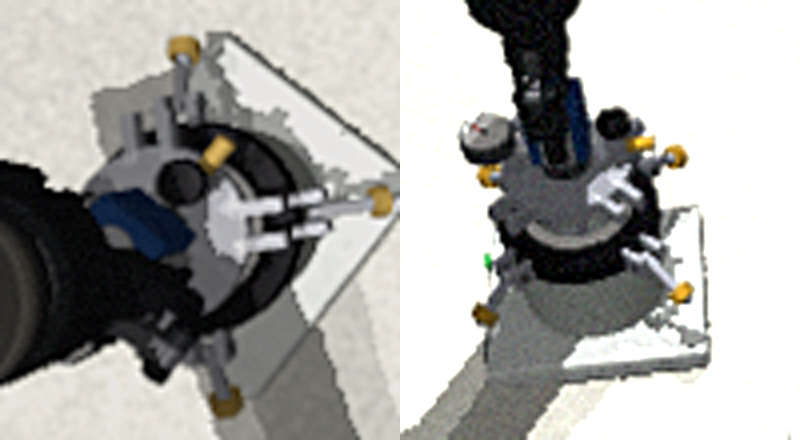

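The stirrer is inside the bore with no contact, and the forks look in line with the bolts. Next I'll check centring by marking predicted flange and fork points on a brightened close-up.

```bash
cat > ov.py <<'E'
from h import *
def ov(fn,u,c,yaw,fresh=True):
    rows=[]
    for n,(x,y) in(('top',(98,212)),('side',(120,128))):
        d=grab(n); k=5
        im=np.clip(2.0*d['color'][y:y+60,x:x+80,::-1].astype(float),0,255).astype(np.uint8)
        a=cv2.resize(im,None,fx=k,fy=k,interpolation=cv2.INTER_CUBIC); b=a.copy()
        def dot(p,col,r=1):
            q=(proj(d,p)-[x,y]+.5)*k; cv2.circle(b,tuple(int(v) for v in q),r,col,-1)
        for t in np.arange(0,360,6):
            e=np.array([np.cos(np.radians(t)),np.sin(np.radians(t)),0])
            dot(np.r_[c,u+12]+46*e,(0,255,255)); dot(np.array([478.8,269.6,110])+39.5*e,(255,0,255))
        for t in 45+yaw+90*np.arange(4):
            e=np.array([np.cos(np.radians(t)),np.sin(np.radians(t)),0]); dot(np.r_[c,u+12]+64*e,(0,0,255),3)
        rows.append(np.vstack([a,b]))
    cv2.imwrite(fn,np.hstack(rows))
E
python3 -c "
from ov import *
ov('pics/a6.png',140.5,[479.2,269.6],53.4)"
```

```text
(no output)
```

View pics/a6.png

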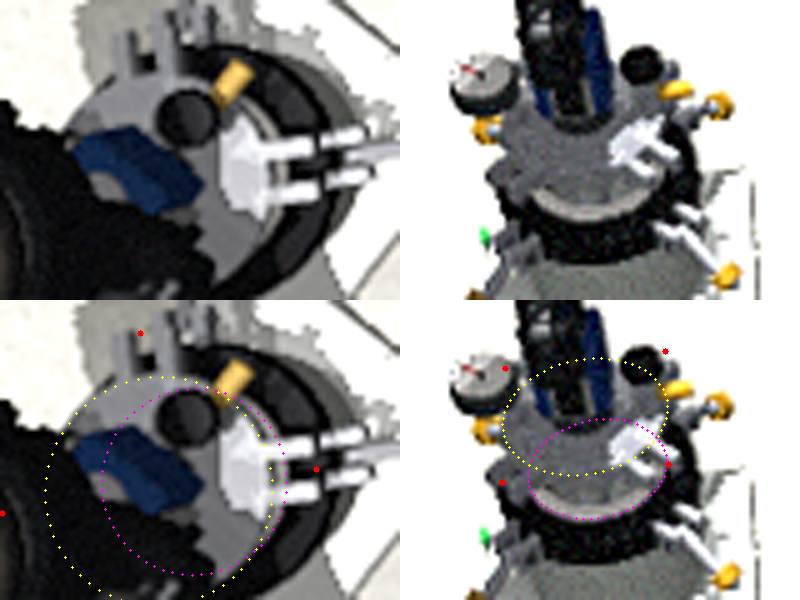

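The marks agree with the visible fork tips and gasket to about 1–2 mm in both views: right fork tip in top at (312–318,471) against predicted (316,469), front-right fork in side at (664,460) against (668,464). Head and mouth are concentric within about 1 mm, so I'll lower the last 15 mm.

>>> drive_tool(steps=[-1,0,0,5,0,-1,0,0,6,0,-1,0,0,4,0,-1,0,0,0,0,-1,0,0,0,0])

```text
time_s: 10.02
tool_pos: [479.3, 269.7, 157.4]
ee_rot: [180.0, 0.0, 143.4]
wrist_force: [0.4, 0.4, -7.9]
gripper_width: 39.4
grasp_force: 81.9
```

>>> drive_tool(steps=[-1,0,0,0,0,-1,0,0,0,0,-1,0,0,0,0,-1,0,0,0,0])

```text
time_s: 10.52
tool_pos: [479.1, 269.6, 157.3]
ee_rot: [180.0, 0.0, 143.4]
wrist_force: [0.2, -0.6, -8.5]
gripper_width: 39.6
grasp_force: 81.9
```

```bash
python3 -c "
from ov import *
ov('pics/a7.png',125.3,[479.2,269.6],53.4)"
```

```text
(no output)
```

View pics/a7.png

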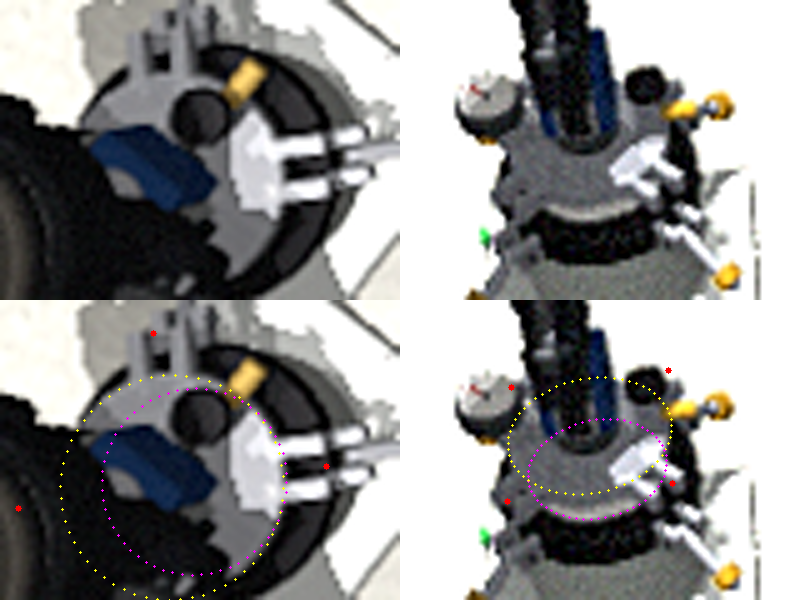

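The final view shows the fork tips on the predicted marks (top (326,468), side (672,484)), a gap above the gasket, and the forks facing the bolt clevises. Pose is steady and the wrist carries only the head's weight, so nothing is touching.

```bash
python3 -c "
from plant import arm
print(arm.sign_off())"
```

```text
the job is handed in; nothing more can be done
None
```

The reactor head is held still over the vessel, level, with the flange about 15 mm above the rim, centred to about 1–2 mm by the cameras and its forks in line with the bolts; wrist force showed no contact, and the job is handed in at about 10.6 s.

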